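# Change the cold blocks in a finned cooling dock

### The arm

A 6-joint arm with a two-finger parallel gripper is mounted at the origin on the work surface; the furniture and walls round the work are solid. World frame = base frame: x ahead of the robot, y to its left, z up, the work surface at z = 0. Lengths are in m, angles in rad, forces in N, time in s.
With the tool pointing down it reaches from about 0.275 to 0.825 m from the base axis. Payload 4.9 kg.
Tool frame: the origin (TCP) lies on the centre line of the jaws, within the pads' length; the fingertips stand 8 mm ahead of it and the grasp point (between the pads) lies 11 mm behind it (manip.tcp_to_tips is the distance from the TCP to the fingertips, in m); z points along the fingers, y is the line along which they close (so a half turn about z gives the same grasp; the last joint's range is limited). The gripper opens to 85 mm and grips with 20 to 120 N. Pads are 22 mm wide; open, the fingers measure 114 mm over their backs; the gripper's body (76 mm by 85 mm) begins 54 mm behind the grasp point. The pads swing forward as they close: fully open they stand 13 mm farther back than shut.
Start: joints at [-1.352, 0.326, -0.193, 1.052, 0, 1.437], TCP at [0.19, -0.516, 0.239] pointing down, gripper open.
Joint ranges: [-2.65, 2.65], [-0.97, 1.79], [-1.3, 1.35], [-1.93, 2.1], [-1.47, 1.37], [-3.14, 3.14]. Speed limits (rad/s): [2.57, 2.57, 3.14, 3.14, 3.14, 3.14].

### API

Orientations are given as a unit quaternion [w, x, y, z].
In Python, from station import manip, claw, sensors, camera, camera_params, workorder gives the robot as it stands. Calls block until the motion is done:
- manip.reach(position, orientation): joint-space move of the TCP to a pose.
- manip.movel(position, velocity=0.15, frame=None): straight line of the TCP; frame=None keeps the orientation; velocity is the mean speed in m/s.
- manip.goto_joints(angles): joint-space move.
- claw.set_gripper(opening, strength=None): opening from 0.0 (shut) to 1.0 (fully open); strength is the grip in N (None keeps the last); returns when the fingers have stopped.
- manip.hold(seconds).
- manip.solve_ik(position, orientation): joint angles nearest the present ones, or None.
- sensors.get_state(): the state.
- camera(name): name is "scene" or "top"; returns the picture (420x560x3 uint8, blue, green, red); there is no depth.
- camera_params(name): a dict with "camera_matrix" (3x3 intrinsics, pixels), "k1" (the pictures are not rectified: a ray, as slopes to the right and down, at radius r is drawn at 1 + k1 r^2 times it, then the intrinsics apply), "extrinsics" (4x4, takes a point from camera to world coordinates). Camera axes: x right, y up, looking along -z (the intrinsics and any distortion apply to the point x, -y, -z); pixel columns grow to the right and rows downward; lengths in m; the calibration is good to about 2 mm. A picture is of the moment at which its call begins. camera_params takes no time and is no camera call.
A pose or a line that the arm cannot do raises manip.PlanningError and nothing moves.
- workorder.finish_job(): hands the job in; it is judged then, once.
The state is a dict: "t": time; "q": joint angles; "joint_vel": joint speeds; "joint_torque": joint torques, N m; "ee_pos": TCP position; "eef_rot": TCP orientation; "ft_force": force on the tool from outside, world axes, zero at the start; "torque": the same for the moment, N m; "grip_width": opening from 0.0 (shut) to 1.0 (fully open); "grip_force": force on a finger pad.
Only numpy, scipy, OpenCV 4.12 (cv2) and the standard library are available. Lean on these libraries where they do the work, as an engineer would, in place of code of your own. Each camera call takes 0.05 s, during which the arm holds its last target. There are 200 camera calls.

### The job

Change the cold blocks in the cooling dock: draw the retaining bar fully back, lift the used block out of the dock and stand it upright in the white tray, and set every fresh block that stands on the bench upright and fully down into a bay of its own, its fins meshed between the dock's fins. Once all of them are in, push the retaining bar fully home over them and swing the lock lever round behind it as far as it goes. Leave the two bottles and the petri dish where they are.

Things in the scene. Friction and masses are not known exactly. Their poses are not given: they have to be found in the camera images.
- dock: Fixed cooling dock; origin on the bench under the middle of its fin field, x away from the robot, y left. White base 12 mm thick, x -55 to 115, y -168 to 133 mm. Fins run along y, tops 42 mm above the bench: 7 mm thick at x = -20, 0, 20; shoulders |x| = 36.5 to 48. The gaps at x = -30, -10, 10, 30 are 13 wide, 30 deep. Cross walls (5 thick, tops at 48) at y = -99, -33, 33, 99 mm part three bays.
- bay_0 (a point): Right bay of the dock (dock y = -66 mm), 14 mm above the bench: a block is fully seated when its origin is here (to about 1 mm) and its x axis lies along the dock's x axis, either way round. Same axes as the dock.
- bay_1 (a point): Middle bay (dock y = 0), likewise.
- bay_2 (a point): Left bay (dock y = +66 mm), likewise.
- retainer (a joint): Steel retaining bar along y, 240 mm long, 65 to 75 mm above the bench, on two feet; slides along the dock's x, in m: 0 = home, toward the robot, bar at dock x = 20 to 40 mm, 3 mm above the far edges of seated blocks, holding them in; 0.045 = fully back, bays clear. Starts at 0 to 0.01. Friction 2 N; stays where left. It runs into any block that is not fully down.
- retainer_post (a point): Middle of the retaining bar's handle: an upright round black post of 16 mm diameter, from 75 to 120 mm above the bench; this point is on its axis, 105 mm above the bench, at dock x = 54 mm (+ the joint value), dock y = 0.
- lock_lever (a joint): Lock lever on an upright pivot at the dock's right rear (dock x = 60, y = -140 mm), in rad: 0 = released, arm along the dock's +x; it swings anticlockwise seen from above to 1.571 = locked, arm along the dock's +y, behind the right foot of the bar. It strikes that foot if the bar is not home. Starts at 0 to 0.2. Friction 0.06 N m; stays where left.
- lever_peg (a point): Grip of the lever: an upright round black peg, 15 mm diameter, 68 to 114 mm above the bench; this point is on its axis 96 mm above the bench, 60 mm from the pivot axis. Turns with the lever: its x axis points from the pivot to the peg.
- lever_hinge (a point): Point on the lever's upright pivot axis, at the same height as lever_peg.
- fresh_a: Fresh cold block on the bench right of the dock (two or three are there; absent: None). Aluminium, 0.2 to 0.3 kg, origin under its centre at the fin tips. Fins 7 mm thick at x = -30, -10, 10, 30, 54 mm long in y, z 0 to 28; body 84 x 54 mm (x, y), z 28 to 48; grey grip plate 14 mm thick in x, 40 mm long in y, z 48 to 93 mm. A half turn about z makes no difference.
- fresh_b: Fresh cold block on the bench right of the dock (two or three are there; absent: None). Aluminium, 0.2 to 0.3 kg, origin under its centre at the fin tips. Fins 7 mm thick at x = -30, -10, 10, 30, 54 mm long in y, z 0 to 28; body 84 x 54 mm (x, y), z 28 to 48; grey grip plate 14 mm thick in x, 40 mm long in y, z 48 to 93 mm. A half turn about z makes no difference.
- fresh_c: Fresh cold block on the bench right of the dock (two or three are there; absent: None). Aluminium, 0.2 to 0.3 kg, origin under its centre at the fin tips. Fins 7 mm thick at x = -30, -10, 10, 30, 54 mm long in y, z 0 to 28; body 84 x 54 mm (x, y), z 28 to 48; grey grip plate 14 mm thick in x, 40 mm long in y, z 48 to 93 mm. A half turn about z makes no difference.
- used_0: Used cold block, the same shape as the fresh ones, seated in bay_0 of the dock at the start. Just one of used_0, used_1, used_2 is present; the others read None. The fresh and used blocks look alike: the used one is the one that starts in the dock.
- used_1: Used cold block, the same shape as the fresh ones, seated in bay_1 of the dock at the start. Just one of used_0, used_1, used_2 is present; the others read None. The fresh and used blocks look alike: the used one is the one that starts in the dock.
- used_2: Used cold block, the same shape as the fresh ones, seated in bay_2 of the dock at the start. Just one of used_0, used_1, used_2 is present; the others read None. The fresh and used blocks look alike: the used one is the one that starts in the dock.
- tray: White open tray, fixed, left of the dock, 159 x 104 mm (x, y) and 30 mm high, inside about 150 x 94 mm, floor 2 mm thick. Origin at the centre of its underside.
- water_bottle: Small white bottle, 48 mm diameter, 105 mm high, standing at the back behind the dock; origin under its centre. Leave alone.
- dye_bottle: Small bottle with a black cap, 34 mm diameter, 62 mm high, standing in front, near the robot on its right; origin under its centre. Leave alone.
- petri_dish: White petri dish, 94 mm diameter, 16 mm high, in front on the left; origin under its centre. Leave alone.
There are look-alikes about, which are no part of the job. What is shaped like the fresh_a but black or blue is not meant.

How it is judged:
On the way, in this order (a step that is already met when the one before it is completed fails the run):
1. the retaining bar is drawn back (more than 38 mm) (value of joint retainer above 0.038 m), for 0.2 s.
2. with the bar still back, the used block stands in the tray and every fresh block is fully down in a bay (x of fresh_a in the frame of dock between -0.005 and 0.005 m and z of fresh_a in the frame of dock between 0.0105 and 0.0185 m and angle between each of fresh_a, fresh_b, fresh_c's own z axis and vertical below 0.06 rad and angle between the x axis of each of fresh_a, fresh_b, fresh_c and the x axis of dock, either way round below 0.1 rad and (y of fresh_a in the frame of bay_0 between -0.01 and 0.01 m or y of fresh_a in the frame of bay_1 between -0.01 and 0.01 m or y of fresh_a in the frame of bay_2 between -0.01 and 0.01 m) and x of fresh_b in the frame of dock between -0.005 and 0.005 m and z of fresh_b in the frame of dock between 0.0105 and 0.0185 m and (y of fresh_b in the frame of bay_0 between -0.01 and 0.01 m or y of fresh_b in the frame of bay_1 between -0.01 and 0.01 m or y of fresh_b in the frame of bay_2 between -0.01 and 0.01 m) and x of fresh_c in the frame of dock between -0.005 and 0.005 m and z of fresh_c in the frame of dock between 0.0105 and 0.0185 m and (y of fresh_c in the frame of bay_0 between -0.01 and 0.01 m or y of fresh_c in the frame of bay_1 between -0.01 and 0.01 m or y of fresh_c in the frame of bay_2 between -0.01 and 0.01 m) and x of used_0 in the frame of tray between -0.055 and 0.055 m and y of used_0 in the frame of tray between -0.035 and 0.035 m and z of used_0 in the frame of tray between -0.003 and 0.007 m and angle between each of used_0, used_1, used_2's own z axis and vertical below 0.08 rad and linear speed of each of used_0, used_1, used_2 below 0.02 m/s and x of used_1 in the frame of tray between -0.055 and 0.055 m and y of used_1 in the frame of tray between -0.035 and 0.035 m and z of used_1 in the frame of tray between -0.003 and 0.007 m and x of used_2 in the frame of tray between -0.055 and 0.055 m and y of used_2 in the frame of tray between -0.035 and 0.035 m and z of used_2 in the frame of tray between -0.003 and 0.007 m and value of joint retainer above 0.03 m), for 0.2 s.
3. the retaining bar is home while the lever is still released (value of joint retainer below 0.005 m and value of joint lock_lever below 1.1 rad), for 0.1 s.
4. the lever is locked (value of joint lock_lever above 1.42 rad), for 0.2 s.
At the end, for the whole second after the job is handed in: Fresh blocks upright in the bays, fully down (4 mm in height, 5 mm across and 10 mm along the fins, 0.1 rad in yaw); used block upright (0.08 rad) on the tray floor; retaining bar home within 5 mm; lever past 1.42 rad; all at rest (x of fresh_a in the frame of dock between -0.005 and 0.005 m and z of fresh_a in the frame of dock between 0.0105 and 0.0185 m and angle between each of fresh_a, fresh_b, fresh_c's own z axis and vertical below 0.06 rad and angle between the x axis of each of fresh_a, fresh_b, fresh_c and the x axis of dock, either way round below 0.1 rad and (y of fresh_a in the frame of bay_0 between -0.01 and 0.01 m or y of fresh_a in the frame of bay_1 between -0.01 and 0.01 m or y of fresh_a in the frame of bay_2 between -0.01 and 0.01 m) and x of fresh_b in the frame of dock between -0.005 and 0.005 m and z of fresh_b in the frame of dock between 0.0105 and 0.0185 m and (y of fresh_b in the frame of bay_0 between -0.01 and 0.01 m or y of fresh_b in the frame of bay_1 between -0.01 and 0.01 m or y of fresh_b in the frame of bay_2 between -0.01 and 0.01 m) and x of fresh_c in the frame of dock between -0.005 and 0.005 m and z of fresh_c in the frame of dock between 0.0105 and 0.0185 m and (y of fresh_c in the frame of bay_0 between -0.01 and 0.01 m or y of fresh_c in the frame of bay_1 between -0.01 and 0.01 m or y of fresh_c in the frame of bay_2 between -0.01 and 0.01 m) and x of used_0 in the frame of tray between -0.055 and 0.055 m and y of used_0 in the frame of tray between -0.035 and 0.035 m and z of used_0 in the frame of tray between -0.003 and 0.007 m and angle between each of used_0, used_1, used_2's own z axis and vertical below 0.08 rad and linear speed of each of used_0, used_1, used_2, fresh_a, fresh_b, fresh_c below 0.02 m/s and x of used_1 in the frame of tray between -0.055 and 0.055 m and y of used_1 in the frame of tray between -0.035 and 0.035 m and z of used_1 in the frame of tray between -0.003 and 0.007 m and x of used_2 in the frame of tray between -0.055 and 0.055 m and y of used_2 in the frame of tray between -0.035 and 0.035 m and z of used_2 in the frame of tray between -0.003 and 0.007 m and value of joint retainer below 0.005 m and value of joint lock_lever above 1.42 rad); the robot touches nothing.
It fails at once if a bottle or the petri dish is knocked or moved more than 3 cm (distance of any of water_bottle, dye_bottle, petri_dish from where it was at the start of the episode above 0.03 m).
Of fresh_a, fresh_b, fresh_c only 2 to 3 are there at a start; the rules pass over those that are not, and their reading is None.
Of used_0, used_1, used_2 only 1 to 1 are there at a start; the rules pass over those that are not, and their reading is None.
At some moment in a run one of fresh_a, fresh_b, fresh_c may be knocked a few centimetres aside while the robot is not near it.
It also fails if it takes over 208 s, if anything falls off the work surface, if the arm or the gripper's body presses on something with over 40 N, if the wrist force passes 120 N, or if a joint passes its speed limit or range.

## Working session

There is one attempt and no reset: what is moved stays moved. The work goes in short steps, each a Python script; the robot and the scene stay as the last script left them, time stands still between calls to the robot, and variables do not carry over. Pictures are saved under pics/ and viewed, at most 14 in all, crops included, and the job is handed in when it is done.

```bash
mkdir -p pics; python3 - <<'E'
from station import *
import cv2
for n in("scene","top"):
    cv2.imwrite(f"pics/{n}0.png",camera(n)); p=camera_params(n); print(n,p)
print(sensors.get_state())
E
```

```text
scene {'camera_matrix': array([[476.55346047,   0.        , 284.17905487],
       [  0.        , 476.55346047, 211.10965099],
       [  0.        ,   0.        ,   1.        ]]), 'k1': 0.030384552989779576, 'extrinsics': array([[ 0.74220331,  0.32495986, -0.58611887, -0.21707564],
       [-0.67010611,  0.37236896, -0.64210526, -0.84736769],
       [ 0.00959404,  0.86933449,  0.49413106,  0.70912191],
       [ 0.        ,  0.        ,  0.        ,  1.        ]])}
top {'camera_matrix': array([[420.75839726,   0.        , 280.97183498],
       [  0.        , 420.75839726, 205.71111704],
       [  0.        ,   0.        ,   1.        ]]), 'k1': -0.010925198207972317, 'extrinsics': array([[-0.01294853,  0.98543658, -0.16954966,  0.31047372],
       [-0.99988293, -0.01414298, -0.005839  , -0.02119759],
       [-0.0081519 ,  0.1694542 ,  0.98550435,  1.28855033],
       [ 0.        ,  0.        ,  0.        ,  1.        ]])}
{'t': 0.1, 'q': array([-1.35218143e+00,  3.26876328e-01, -1.93475736e-01,  1.05201588e+00,
       -1.59105084e-06,  1.43658681e+00]), 'joint_vel': array([ 2.10552730e-04, -1.26894679e-03,  2.27403057e-03,  8.62681518e-04,
        5.16718043e-05,  4.84734792e-04]), 'joint_torque': array([ 1.25073188e-03, -4.44239366e+01,  2.63038176e+01,  7.90202525e-03,
       -1.32714995e-04,  2.65817725e-06]), 'ee_pos': array([ 0.18994584, -0.51561488,  0.23857966]), 'eef_rot': array([-7.85076172e-04,  9.84479376e-01,  1.75498548e-01, -3.39482474e-05]), 'ft_force': array([ 0.82622432,  1.03459954, -0.0137782 ]), 'torque': array([ 0.02149196,  0.01398819, -0.00617157]), 'grip_force': 0.0, 'grip_width': 1.004560448459535}
```

View pics/top0.png

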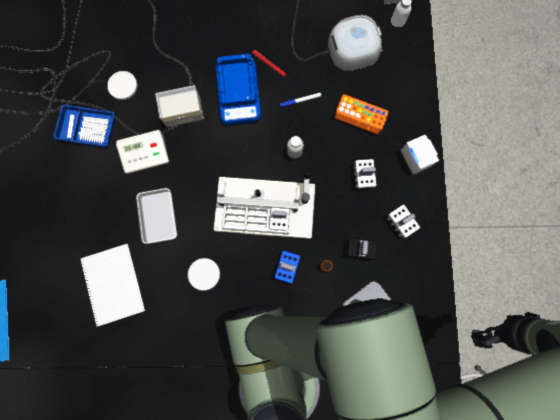

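View pics/scene0.png

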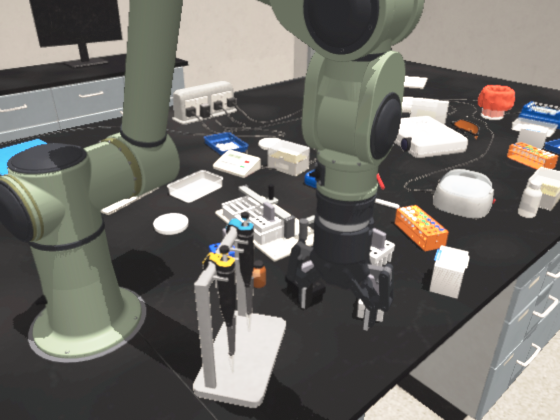

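Fresh-like candidates: white/aluminium blocks at top (365,174) and (403,221); the look-alikes are black (360,249) and blue (288,266), and the orange rack is at (362,113). The used block is in the right bay at (279,218). The arm may hide a third fresh block. I'll check with a close crop.

```bash
cat > h.py <<'E'
from station import *
import numpy as np, cv2
def rays(name,px):
    P=camera_params(name);K=P["camera_matrix"];E=P["extrinsics"]
    d=(np.atleast_2d(px)-[K[0,2],K[1,2]])/K[0,0]
    s=d.copy()
    for _ in range(10): s=d/(1+P["k1"]*(s**2).sum(1,keepdims=True))
    return E[:3,3], np.c_[s[:,0],-s[:,1],-np.ones(len(s))]@E[:3,:3].T
def onplane(name,px,z):
    o,v=rays(name,px); return (o+v*((z-o[2])/v[:,2])[:,None])[:,:2]
def proj(name,X):
    P=camera_params(name);K=P["camera_matrix"];E=P["extrinsics"]
    c=(np.atleast_2d(X)-E[:3,3])@E[:3,:3]; s=np.c_[c[:,0],-c[:,1]]/-c[:,2:]
    return s*(1+P["k1"]*(s**2).sum(1,keepdims=True))*K[0,0]+[K[0,2],K[1,2]]
def rect(z,x0,y0,w,name="top",sz=(0.2,)):
    pass
E
python3 - <<'E'
from h import *
im=cv2.imread("pics/top0.png")
a=cv2.resize(im[165:245,205:325],None,fx=5,fy=5,interpolation=cv2.INTER_CUBIC)
b=cv2.resize(im[150:246,340:430],None,fx=5,fy=5,interpolation=cv2.INTER_CUBIC)[:400]
c=np.zeros((400,450,3),np.uint8);c[:b.shape[0],:b.shape[1]]=b
cv2.imwrite("pics/crop0.png",np.hstack([cv2.resize(a,(480,320)),cv2.resize(c,(320,284))]) if 0 else np.vstack([np.pad(cv2.resize(a,(480,320)),((0,0),(0,0),(0,0))),np.pad(cv2.resize(b[:280],(450,280)),((0,0),(0,30),(0,0)))]))
for n,px,z in [("blk1",(365,174),.048),("blk2",(403,221),.048),("stand",(370,293),0),("dye",(327,266),.06),("petri",(204,275),.016),("bottle",(295,147),.1),("post",(258,193),.12),("peg",(306,184),.114),("tray",(157,216),.03)]:
    print(n,onplane("top",px,z))
print(onplane("scene",[(240,400),(200,395)],0))
for c in [(216,235),(312,236),(315,180),(222,177)]: print(onplane("top",c,.012))
E
```

```text
blk1 [[ 0.61765692 -0.26948455]]
blk2 [[ 0.47265079 -0.37550819]]
stand [[ 0.26280399 -0.27702837]]
dye [[ 0.34315165 -0.14464173]]
petri [[0.32246365 0.21925099]]
bottle [[ 0.68929383 -0.05761373]]
post [[0.54900135 0.05035537]]
peg [[ 0.57444854 -0.0865465 ]]
tray [[0.50073649 0.36261086]]
[[ 0.11255917 -0.37591629]
 [ 0.0659028  -0.31995222]]
[[0.44239371 0.18548946]]
[[ 0.43533843 -0.10672603]]
[[ 0.60969248 -0.12048769]]
[[0.6236101  0.16914493]]
```

View pics/crop0.png

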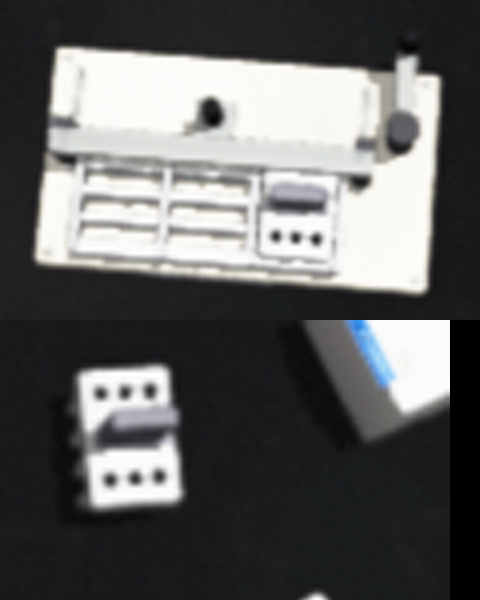

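The crop shows one used block in the right bay and the lever pointing along +x. The post top is at about px (257,191) and the peg at (307,176), with two holed aluminium blocks on the right. Next I fit the dock and tray, lift the arm clear and look for a third block.

```bash
cat >> h.py <<'E'
def blobs(im,lo,hi,amin=150):
    m=cv2.inRange(im,np.array(lo),np.array(hi))
    n,l,s,c=cv2.connectedComponentsWithStats(m)
    return [(l==i,s[i],c[i]) for i in range(1,n) if s[i,4]>amin]
def fitrect(name,mask,z):
    c=max(cv2.findContours(mask.astype(np.uint8),cv2.RETR_EXTERNAL,cv2.CHAIN_APPROX_NONE)[0],key=cv2.contourArea)[:,0,:].astype(float)
    return cv2.minAreaRect(onplane(name,c,z).astype(np.float32))
E
python3 - <<'E'
from h import *
p=sensors.get_state()["ee_pos"]; manip.movel([p[0],p[1],.42])
q=sensors.get_state()["q"].copy(); q[0]=1.5; manip.goto_joints(q)
print(sensors.get_state()["t"])
for n in("top","scene"): cv2.imwrite(f"pics/{n}1.png",camera(n))
im=cv2.imread("pics/top1.png")
for m,s,c in blobs(im,(110,110,110),(255,255,255)):
    if 140<c[0]<430 and 120<c[1]<320: print(s,c.round(1),[fitrect("top",m,z) for z in(.012,.03,.048)])
E
```

```text
5.2333
[ 116  130   53   43 1552] [141.7 151.1] [((0.7121003866195679, 0.4245871305465698), (0.1139317974448204, 0.15004569292068481), 14.302632331848145), ((0.7064371705055237, 0.4183013141155243), (0.11232519894838333, 0.14792993664741516), 14.302607536315918), ((0.700774073600769, 0.41201552748680115), (0.11071867495775223, 0.14581425487995148), 14.302583694458008)]
[407 135  32  35 689] [422.8 151.5] [((0.6967871785163879, -0.461412638425827), (0.09838932752609253, 0.07800653576850891), 22.780630111694336), ((0.6913399696350098, -0.45520544052124023), (0.09700202196836472, 0.07690656930208206), 22.780624389648438), ((0.6858927607536316, -0.4489981532096863), (0.09561467170715332, 0.07580665498971939), 22.780658721923828)]
[288 136  16  16 197] [295.3 143.8] [((0.7273371815681458, -0.06212268024682999), (0.04780802130699158, 0.04840408265590668), 45.057342529296875), ((0.7214593887329102, -0.06154567748308182), (0.047133833169937134, 0.047721631824970245), 45.05755615234375), ((0.7155812978744507, -0.060968656092882156), (0.046459734439849854, 0.04703911766409874), 45.057712554931
[... 1116 characters left out ...]
] [404.3 220.4] [((0.48077303171157837, -0.3914896249771118), (0.08767566829919815, 0.0648595318198204), 32.09886169433594), ((0.47837167978286743, -0.3862683176994324), (0.08643939346075058, 0.0639449954032898), 32.0988655090332), ((0.47597041726112366, -0.3810470700263977), (0.08520316332578659, 0.06303044408559799), 32.09886932373047)]
[188 258  32  33 830] [203.3 273.8] [((0.32646334171295166, 0.22234053909778595), (0.09442999958992004, 0.09380179643630981), 44.97407150268555), ((0.32623788714408875, 0.21890652179718018), (0.0930984765291214, 0.0924791768193245), 44.974029541015625), ((0.32601243257522583, 0.2154724895954132), (0.09176696091890335, 0.0911564826965332), 44.9739875793457)]
```

View pics/top1.png

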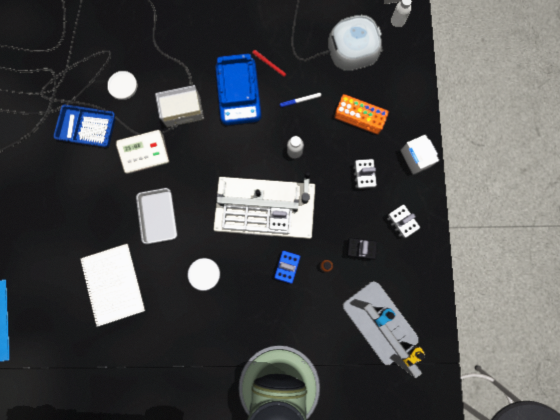

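View pics/scene1.png

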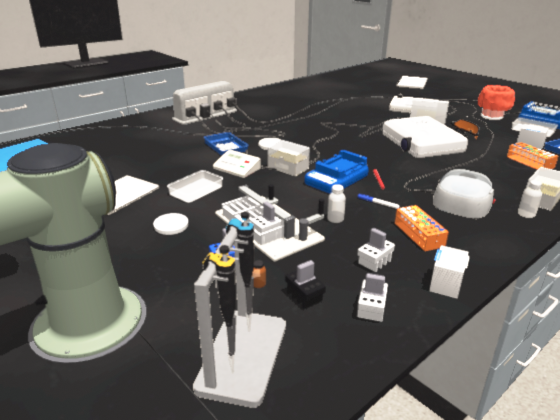

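There are exactly two fresh blocks, A at top (365,173) and B at (404,220), and the used one is in bay_0. The tray is at (156,216). The pipette stand at (382,328) needs avoiding. I'll refine with the hole patterns and dock edge lines.

```bash
cat >> h.py <<'E'
def holes(im,cx,cy,r=20):
    """centres of the small dark holes inside the bright block near (cx,cy), on z=.048 (+dz)"""
    x0,y0=int(cx)-r,int(cy)-r; k=6
    g=cv2.resize(cv2.cvtColor(im[y0:y0+2*r,x0:x0+2*r],cv2.COLOR_BGR2GRAY),None,fx=k,fy=k,interpolation=cv2.INTER_CUBIC)
    out=[]
    for th in (110,):
        n,l,s,c=cv2.connectedComponentsWithStats((g<th).astype(np.uint8))
        out+=[((c[i]+.5)/k-.5+[x0,y0],s[i,4]/k/k) for i in range(1,n) if 1.5<s[i,4]/k/k<20]
    return out
E
python3 - <<'E'
from h import *
im=cv2.imread("pics/top1.png")
for c in[(365,173),(404,220),(279,218)]:
    for p,a in holes(im,*c): print(c,p.round(2),round(a,1),onplane("top",p,.048 if c[0]>300 else .062).round(4))
m=[m for m,s,c in blobs(im,(110,110,110),(255,255,255)) if s[4]>4000][0]
c=max(cv2.findContours(m.astype(np.uint8),0,1)[0],key=cv2.contourArea)[:,0,:].astype(float)
w=onplane("top",c,.012); th=-.06
for it in range(3):
    R=np.array([[np.cos(th),-np.sin(th)],[np.sin(th),np.cos(th)]]); d=w@R
    lo,hi=np.percentile(d,0.5,axis=0),np.percentile(d,99.5,axis=0); res={}
    for nm,ax,v in(("front",0,lo[0]),("back",0,hi[0]),("right",1,lo[1]),("left",1,hi[1])):
        o=1-ax; s=(abs(d[:,ax]-v)<.012)&(d[:,o]>lo[o]+.03)&(d[:,o]<hi[o]-.03)
        k=np.polyfit(d[s,o],d[s,ax],1); r=abs(np.polyval(k,d[s,o])-d[s,ax]); s2=np.where(s)[0][r<.003]; k=np.polyfit(d[s2,o],d[s2,ax],1)
        res[nm]=(k[0]*(-1 if ax==0 else 1),np.polyval(k,d[:,o].mean()),len(s2))
    print(th,{a:np.round(b,4) for a,b in res.items()},lo,hi); th+=np.mean([res[x][0] for x in("front","left","right")])
for n in((257.5,191),): print("post",onplane("top",n,.12))
print("bar",onplane("top",[(217.5,197),(298,202.5)],.075),"pivot",onplane("top",(306,198),.1))
g=cv2.resize(im[170:245,205:325],None,fx=6.6,fy=6.6,interpolation=cv2.INTER_CUBIC); cv2.imwrite("pics/dock.png",g)
E
```

```text
(365, 173) [369.56 163.78] 3.4 [[ 0.6494 -0.2848]]
(365, 173) [364.51 164.04] 2.6 [[ 0.6488 -0.2694]]
(365, 173) [359.66 164.23] 2.5 [[ 0.6484 -0.2547]]
(365, 173) [371.39 180.83] 2.9 [[ 0.5962 -0.2878]]
(365, 173) [366.56 181.23] 2.8 [[ 0.5952 -0.2731]]
(365, 173) [361.57 181.57] 2.7 [[ 0.5943 -0.2581]]
(404, 220) [402.98 210.18] 3.8 [[ 0.5052 -0.3775]]
(404, 220) [399.13 212.85] 3.4 [[ 0.4973 -0.3655]]
(404, 220) [395.01 215.48] 3.2 [[ 0.4895 -0.3528]]
(404, 220) [413.76 225.13] 3.7 [[ 0.4599 -0.4066]]
(404, 220) [409.75 227.98] 3.3 [[ 0.4515 -0.3942]]
(404, 220) [405.63 230.72] 3.7 [[ 0.4436 -0.3815]]
(279, 218) [296.32 200.64] 5.7 [[ 0.5361 -0.0596]]
(279, 218) [294.33 209.93] 13.7 [[ 0.5083 -0.0532]]
(279, 218) [261.26 209.65] 1.6 [[0.5105 0.0445]]
(279, 218) [273.51 223.63] 3.0 [[0.4684 0.0087]]
(279, 218) [278.5  223.99] 3.1 [[ 0.4671 -0.006 ]]
(279, 218) [283.58 224.38] 3.6 [[ 0.4658 -0.0209]]
-0.06 {'front': array([-0.0729, -0.0504,  5.    ]), 'back': array([4.7900e-02, 1.2645e+00, 7.0000e+01]), 'right': array([-0.0703, -0.8361, 43.    ]), 'left': array([ 5.410e-02, -4.871e-01,  6.100e+01])} [-0.04854194 -0.88291577] [ 1.27414108 -0.45241205]
-0.08971177534752778 {'front': array([-0.196 , -0.0389,  6.    ]), 'back': array([ 0.0782,  1.2852, 41.    ]), 'right': array([-3.990e-02, -8.184e-01,  8.000e+01]), 'left': array([ 0.0835, -0.4687, 48.    ])} [-0.03099239 -0.84525257] [ 1.29930718 -0.4158784 ]
-0.1405335257161124 {'front': array([-1.443e-01, -1.200e-03,  6.000e+00]), 'back': array([ 0.13  ,  1.3208, 30.    ]), 'right': array([ 1.940e-02, -7.874e-01,  2.190e+02]), 'left': array([ 0.1225, -0.4285, 26.    ])} [-0.00091912 -0.79927375] [ 1.33968316 -0.35179176]
post [[0.55480906 0.05175315]]
bar [[ 0.54793427  0.17234597]
 [ 0.52808566 -0.06401228]] pivot [[ 0.53640964 -0.08637512]]
```

View pics/dock.png

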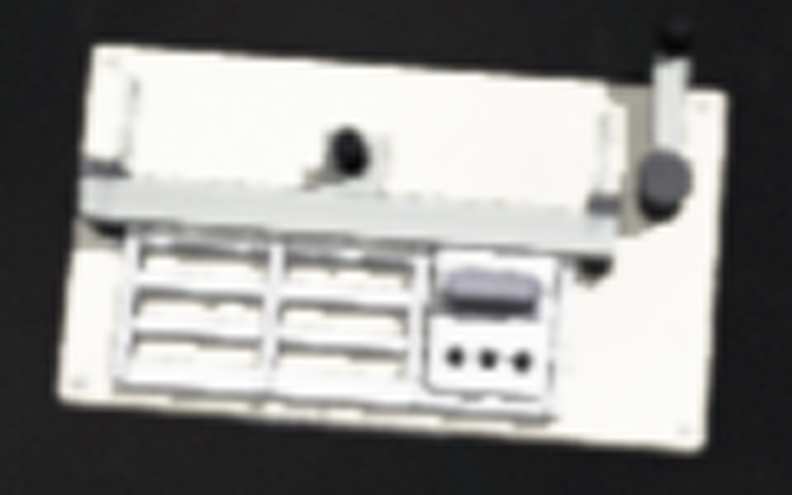

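The dock crop is clear: bays 1 and 2 are empty, the holes of the used block are at px (278.5,224), and the base edges are clean. My edge fit took the wrong blob, so I'm repeating it on the right one.

```bash
cat >> h.py <<'E'
def block(im,cx,cy,r=20,dz=0):
    """block pose (x,y,yaw) from its six holes, or None"""
    pts=np.array([onplane("top",p,.048+dz)[0] for p,a in holes(im,cx,cy,r) if a<6])
    from itertools import combinations
    best=None
    for s in combinations(range(len(pts)),6):
        q=pts[list(s)]; c=q.mean(0); u=np.linalg.svd(q-c)[2][0]; u=u*np.sign(u[0]); v=np.array([-u[1],u[0]])
        a=np.c_[(q-c)@u,(q-c)@v]; a=a[np.lexsort((a[:,1],a[:,0]>0))]
        e=abs(a-np.array([[sx*.027,y*.015] for sx in(-1,1) for y in(-1,0,1)])).max()
        if best is None or e<best[1]: best=((c[0],c[1],np.arctan2(u[1],u[0])),e)
    return best
E
python3 - <<'E'
from h import *
im=cv2.imread("pics/top1.png")
for c in[(365,173),(404,220)]: print(block(im,*c))
m=[m for m,s,c in blobs(im,(110,110,110),(255,255,255)) if abs(c-[264,207]).max()<6][0]
c=max(cv2.findContours(m.astype(np.uint8),0,1)[0],key=cv2.contourArea)[:,0,:].astype(float)
w=onplane("top",c,.012); th=-.088
for it in range(3):
    R=np.array([[np.cos(th),-np.sin(th)],[np.sin(th),np.cos(th)]]); d=w@R
    lo,hi=d.min(0),d.max(0); hi[0]=lo[0]+.171; res={}
    for nm,ax,v in(("front",0,lo[0]),("back",0,hi[0]),("right",1,lo[1]),("left",1,hi[1])):
        o=1-ax; s=(abs(d[:,ax]-v)<.007)&(d[:,o]>lo[o]+.02)&(d[:,o]<hi[o]-.02)
        k=np.polyfit(d[s,o],d[s,ax],1); r=abs(np.polyval(k,d[s,o])-d[s,ax]); s2=np.where(s)[0][r<.002]; k=np.polyfit(d[s2,o],d[s2,ax],1)
        mid=(lo[o]+hi[o])/2; res[nm]=(k[0]*(-1 if ax==0 else 1),np.polyval(k,mid),len(s2))
    print(th,{a:np.round(b,4) for a,b in res.items()})
    f,b,r,l=[res[x][1] for x in("front","back","right","left")]
    O=R@[(f+b)/2-.030,(r+l)/2+.0175]; print("origin",O,"size",b-f,l-r); th+=np.mean([res[x][0] for x in res])
for nm,p,z in(("post",(205+347/6.6-.4,170+150/6.6-.4),.12),("pivot",(205+665/6.6-.4,170+178/6.6-.4),.11),("peg",(205+675/6.6-.4,170+38/6.6-.4),.114)):
    x=onplane("top",p,z)[0]; print(nm,x,(x-O)@R)
E
```

```text
((np.float64(0.6220500547193564), np.float64(-0.27132761259200106), np.float64(0.06543700357766369)), np.float64(0.0005979594979154124))
((np.float64(0.4744887363985563), np.float64(-0.37966796122180785), np.float64(0.5621261457732171)), np.float64(0.0005282570847313008))
-0.088 {'front': array([-3.900e-03,  4.381e-01,  8.500e+01]), 'back': array([-4.300e-03,  6.064e-01,  7.700e+01]), 'right': array([-3.80e-03, -6.51e-02,  4.20e+01]), 'left': array([-4.400e-03,  2.328e-01,  3.700e+01])}
origin [0.49923571 0.05770312] size 0.16828531699189125 0.29793103485591543
-0.0920993349414084 {'front': array([2.000e-04, 4.377e-01, 8.500e+01]), 'back': array([-2.00e-04,  6.06e-01,  7.70e+01]), 'right': array([ 3.0e-04, -6.3e-02,  4.2e+01]), 'left': array([-3.00e-04,  2.35e-01,  3.70e+01])}
origin [0.49931765 0.05781706] size 0.16828391287131766 0.2979286029304837
-0.09210084323035425 {'front': array([2.000e-04, 4.377e-01, 8.500e+01]), 'back': array([-2.00e-04,  6.06e-01,  7.70e+01]), 'right': array([ 3.0e-04, -6.3e-02,  4.2e+01]), 'left': array([-3.00e-04,  2.35e-01,  3.70e+01])}
origin [0.49931768 0.0578171 ] size 0.168283912867975 0.29792860295581874
post [0.55098104 0.05268608] [ 0.0519163  -0.00035775]
pivot [ 0.53868592 -0.08409138] [ 0.05225281 -0.13768631]
peg [ 0.59977367 -0.0896334 ] [ 0.11359135 -0.13758655]
```

Dock origin is (0.4993, 0.0578) with yaw -0.092. The sizes and the post at dock x≈52–54 agree. Now I draw the bar back.

```bash
cat >> h.py <<'E'
D=np.array([.4993,.0578]); TH=-.092
def rot(t): return np.array([[np.cos(t),-np.sin(t)],[np.sin(t),np.cos(t)]])
def dk(x,y): return D+rot(TH)@[x,y]
def quat(yaw):            # tool down, jaws closing along the direction yaw
    best=None
    for ph in(yaw+np.pi/2,yaw-np.pi/2):
        q=np.array([0,np.cos(ph/2),np.sin(ph/2),0]); yield q
def above(xy,z,yaw):
    c=[(abs(j[5]),q) for q in quat(yaw) for j in[manip.solve_ik([*xy,z],q)] if j is not None]
    q=min(c,key=lambda a:a[0])[1]; manip.reach([*xy,z],q); return q
def st(msg=""):
    s=sensors.get_state(); print(msg,"t%.1f"%s["t"],s["ee_pos"].round(4),"F",s["ft_force"].round(1),"w%.3f"%s["grip_width"],"g%.0f"%s["grip_force"])
    return s
E
python3 - <<'E'
from h import *
claw.set_gripper(.5,60)
p=dk(.056,0); above(p,.25,TH); st()
manip.movel([*p,.096],.15); st()
claw.set_gripper(0,60); st("gripped")
manip.movel([*dk(.0985,0),.096],.06); st("pulled")
claw.set_gripper(.5); q=dk(.0985,0); manip.movel([*q,.25],.25)
cv2.imwrite("pics/top2.png",camera("top"))
E
```

```text
t8.6 [0.5551 0.0532 0.2502] F [0.1 0.3 0.1] w0.499 g0
 t9.8 [0.5558 0.0527 0.0968] F [-0.5  0.7 -0.5] w0.502 g0
gripped t10.2 [0.5558 0.0526 0.097 ] F [-0.  -0.4  6.4] w0.166 g58
pulled t11.0 [0.5985 0.0487 0.097 ] F [-0.4  0.5  5.2] w0.165 g58
```

```bash
python3 - <<'E'
from h import *
p=dk(0,-.066); above(p,.25,TH); manip.movel([*p,.080],.15); st()
claw.set_gripper(0,80); s=st("grip")
manip.movel([*p,.084],.03); st("4mm up")
manip.movel([*p,.22],.12); s=st("up")
tr=np.array([.5033,.3657]); above(tr,.22,.17); st()
manip.movel([*tr,.085],.12); st(); manip.movel([*tr,.0655],.03); st("down")
claw.set_gripper(.5); s=st("released"); manip.movel([*tr,.22],.25)
manip.reach([.40,.25,.35],s["eef_rot"])
im=camera("top"); cv2.imwrite("pics/top3.png",im)
print(block(im,156,216,24,.002), holes(im,156,216,24))
for c in[(365,173),(404,220)]: print(block(im,*c))
g=im[130:300,120:430]; cv2.imwrite("pics/v3.png",cv2.resize(g,None,fx=2.5,fy=2.5,interpolation=cv2.INTER_CUBIC))
E
```

```text
t16.0 [ 0.4939 -0.008   0.0807] F [1.  0.5 0.9] w0.497 g0
grip t16.4 [ 0.4941 -0.008   0.0808] F [ 0.1 -0.   6.7] w0.150 g79
4mm up t16.7 [ 0.4928 -0.0079  0.0838] F [-0.5  0.5 -2.1] w0.151 g78
up t18.0 [ 0.4927 -0.0078  0.2192] F [-0.6 -0.  -2. ] w0.155 g78
 t20.3 [0.5034 0.3653 0.2199] F [-0.4 -0.9 -1.5] w0.154 g78
 t21.6 [0.5039 0.3661 0.0859] F [ 0.3  0.1 -2.2] w0.149 g78
down t22.4 [0.5032 0.3657 0.0687] F [-7.6 -4.7 22.9] w0.155 g82
released t22.8 [0.5032 0.3656 0.065 ] F [ 0.  -0.7  0.6] w0.495 g0
None [(array([157.58333333, 205.15547264]), np.float64(1.861111111111111))]
None
((np.float64(0.47448069016105276), np.float64(-0.379667412104963), np.float64(0.5616659828611369)), np.float64(0.0005725297823941308))
```

View pics/v3.png

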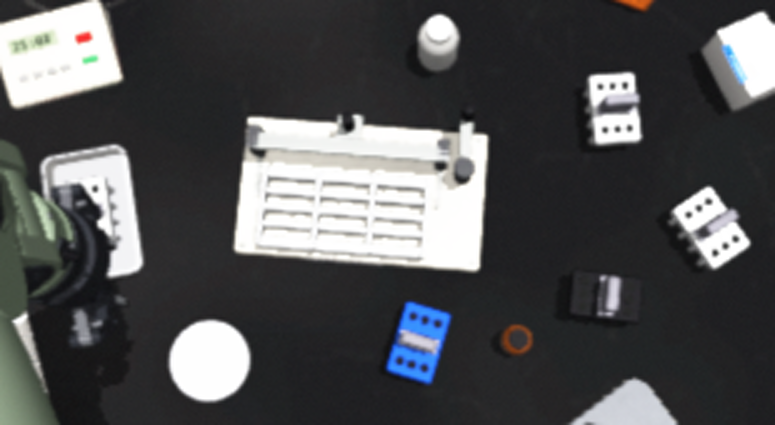

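The view shows the bays empty, the bar back and the used block in the tray, partly hidden by the arm. Fresh A is still near px (365,173). I'll clear the arm and measure again.

```bash
cat >> h.py <<'E'
def look(n):
    q=sensors.get_state()["q"].copy(); q[0]=2.0; manip.goto_joints(q); im=camera("top"); cv2.imwrite(f"pics/{n}.png",im); return im
E
python3 - <<'E'
from h import *
im=look("top4"); st()
print(block(im,156,216,24,.002))
for p,a in holes(im,156,216,22): print(p,a)
for c in[(365,173),(404,220)]: print(block(im,*c,r=22))
for p,a in holes(im,365,173): print(p,a)
E
```

```text
t26.9 [-0.2604  0.3939  0.3483] F [-0.1 -0.2  0.7] w0.500 g0
((np.float64(0.5016266628923426), np.float64(0.36634912538831843), np.float64(0.17361405382848413)), np.float64(0.0002376098731224456))
[157.58012821 205.13621795] 2.888888888888889
[152.52403846 205.94551282] 2.888888888888889
[163.51944444 205.91388889] 1.6666666666666667
[147.61792453 206.86163522] 2.9444444444444446
[159.95295699 222.70430108] 3.4444444444444446
[154.95652174 223.55676329] 3.8333333333333335
[149.99462366 224.47983871] 3.4444444444444446
((np.float64(0.6220608165792255), np.float64(-0.27133293177106954), np.float64(0.0644352489078203)), np.float64(0.0004645359852920375))
((np.float64(0.4744718102639515), np.float64(-0.37965209883901047), np.float64(0.5620221305637111)), np.float64(0.000526035371766832))
[369.55530973 163.73525074] 3.138888888888889
[359.66468254 164.23015873] 2.3333333333333335
[364.52715356 164.05337079] 2.4722222222222223
[371.36564626 180.83673469] 2.722222222222222
[366.57446809 181.2358156 ] 2.611111111111111
[361.57982456 181.56052632] 2.638888888888889
```

Block A's pose is unchanged. The camera and robot agree to about 1.5 mm at the tray, so I add half of that in x. Next is A into bay_1, descending under force watch.

```bash
cat >> h.py <<'E'
def pick(x,y,yaw,z=.066):
    above((x,y),.22,yaw); manip.movel([x,y,z+.05],.15); manip.movel([x,y,z],.08); st("at")
    claw.set_gripper(0,80); s=st("grip"); manip.movel([x,y,.20],.15); st("lift")
    return s["ee_pos"][2]          # = height of TCP over block origin
def insert(bx,by,off,dx=.0008):
    p=dk(bx+dx,by); above(p,.23,TH); manip.movel([*p,off+.06],.15); manip.hold(.3); st("over"); F0=sensors.get_state()["ft_force"]
    for h in np.r_[.05:.0161:-.005,.0145]:
        manip.movel([*p,off+h],.03); s=st("h%.4f"%h)
        if abs((s["ft_force"]-F0)[2])>15 and h>.018: print("BLOCKED"); return False
    return True
E
python3 - <<'E'
from h import *
off=pick(.6225,-.2713,.064)
print(off, insert(0,0,off))
E
```

```text
at t32.3 [ 0.6227 -0.2714  0.066 ] F [-0.1 -0.5 -0.2] w0.500 g0
grip t32.7 [ 0.6232 -0.2716  0.0668] F [0.5 0.5 2.7] w0.153 g78
lift t33.8 [ 0.6218 -0.2709  0.1987] F [-0.3  0.8 -2.1] w0.154 g78
over t37.0 [0.5006 0.0577 0.1275] F [-0.5 -0.4 -2. ] w0.153 g78
h0.0500 t37.5 [0.4998 0.0577 0.1165] F [-0.5  0.2 -1.9] w0.152 g78
h0.0450 t37.8 [0.4999 0.0577 0.1116] F [-0.2 -0.6 -2. ] w0.148 g78
h0.0400 t38.1 [0.4998 0.0577 0.1066] F [ 0.7 -0.4 -2.1] w0.152 g78
h0.0350 t38.5 [0.4999 0.0577 0.1016] F [ 0.4  0.6 -1.8] w0.149 g78
h0.0300 t38.8 [0.4999 0.0577 0.0966] F [-0.5 -1.1 -2.1] w0.156 g78
h0.0250 t39.1 [0.4999 0.0577 0.0916] F [-0.6 -0.2 -2.4] w0.154 g78
h0.0200 t39.4 [0.4998 0.0577 0.0865] F [ 0.  -0.8 -1.6] w0.156 g78
h0.0145 t39.8 [0.4999 0.0577 0.0811] F [-0.4 -0.4 -2. ] w0.152 g78
0.06681467671682037 True
```

No contact all the way down. I settle and release it, then look again.

```bash
python3 - <<'E'
from h import *
p=dk(.0008,0); manip.movel([*p,.0795],.02); st("floor"); claw.set_gripper(.5); manip.movel([*p,.25],.2)
q=sensors.get_state()["q"].copy(); q[0]+=.8; manip.goto_joints(q)
im=look("top5"); st()
print("A",(np.array(block(im,*proj("top",[*dk(0,0),.062])[0],22,.014)[0][:2])-D)@rot(TH),block(im,*proj("top",[*dk(0,0),.062])[0],22,.014))
print("B",block(im,404,220,22))
E
```

```text
floor t40.0 [0.5001 0.0577 0.0806] F [-3.9 -0.7  9.8] w0.154 g80
 t45.0 [-0.273   0.4221  0.2487] F [-0.1  0.1  0.6] w0.499 g0
A [-0.00042602  0.00024324] ((np.float64(0.498898128841017), np.float64(0.058081347068088186), np.float64(-0.09052860906221243)), np.float64(0.00023814217401322765))
B ((np.float64(0.47447786187319174), np.float64(-0.37966184256388713), np.float64(0.5616806508155756)), np.float64(0.000548749928223291))
```

A is seated at dock (-0.4, 0.2) mm. Next is B into bay_0.

```bash
python3 - <<'E'
from h import *
above((.43,-.2),.28,TH)
im=camera("top"); cv2.imwrite("pics/top6.png",im); b=block(im,404,220,22); print(b)
off=pick(.4750,-.3797,.5617)
ok=insert(0,-.066,off)
if ok:
    p=dk(.0008,-.066); manip.movel([*p,off+.0127],.02); st("floor"); claw.set_gripper(.5); manip.movel([*p,.25],.2)
    q=sensors.get_state()["q"].copy(); q[0]+=.8; manip.goto_joints(q); im=look("top7"); st()
    for y in(0,-.066):
        b=block(im,*proj("top",[*dk(0,y),.062])[0],22,.014); print(b, b and (np.array(b[0][:2])-D)@rot(TH))
    print(block(im,156,216,24,.002))
    cv2.imwrite("pics/v7.png",cv2.resize(im[130:300,120:430],None,fx=2.5,fy=2.5,interpolation=cv2.INTER_CUBIC))
E
```

```text
None
at t50.8 [ 0.4752 -0.3799  0.0662] F [0.2 0.3 0.5] w0.496 g0
grip t51.1 [ 0.4756 -0.3801  0.0668] F [1.6 1.3 3.3] w0.151 g79
lift t52.2 [ 0.4743 -0.3791  0.1987] F [ 0.7 -0.  -3.4] w0.159 g78
over t54.7 [ 0.4945 -0.008   0.1274] F [-0.2  0.1 -3. ] w0.151 g78
h0.0500 t55.2 [ 0.4937 -0.008   0.1164] F [-0.5  0.3 -2. ] w0.152 g78
h0.0450 t55.5 [ 0.4938 -0.008   0.1115] F [-0.3  0.6 -2.5] w0.155 g78
h0.0400 t55.8 [ 0.4938 -0.008   0.1065] F [-0.1  0.2 -2.5] w0.151 g78
h0.0350 t56.1 [ 0.4938 -0.008   0.1015] F [ 0.3 -0.  -3.3] w0.153 g78
h0.0300 t56.5 [ 0.4938 -0.008   0.0965] F [ 0.   0.1 -2.3] w0.150 g78
h0.0250 t56.8 [ 0.4938 -0.008   0.0915] F [-0.   0.2 -2.2] w0.152 g78
h0.0200 t57.1 [ 0.4938 -0.0079  0.0865] F [ 0.4  0.1 -2.3] w0.151 g78
h0.0145 t57.4 [ 0.4938 -0.008   0.081 ] F [ 0.4  0.2 -2.3] w0.148 g78
floor t57.7 [ 0.4941 -0.0079  0.0807] F [-3.6  0.6  9.6] w0.152 g80
 t62.8 [-0.2692  0.4135  0.2487] F [ 0.1 -0.5 -0.5] w0.496 g0
((np.float64(0.49890190689175523), np.float64(0.058080854551822776), np.float64(-0.0902698732270013)), np.float64(0.0002486364576705889)) [-0.00042221  0.00024309]
((np.float64(0.49294577445109017), np.float64(-0.007690542450325556), np.float64(-0.08670423725215479)), np.float64(0.0004201420037330539)) [-0.00031072 -0.06579735]
((np.float64(0.5016528317228924), np.float64(0.3663573715291488), np.float64(0.17328340737929945)), np.float64(0.00027058601637010987))
```

View pics/v7.png

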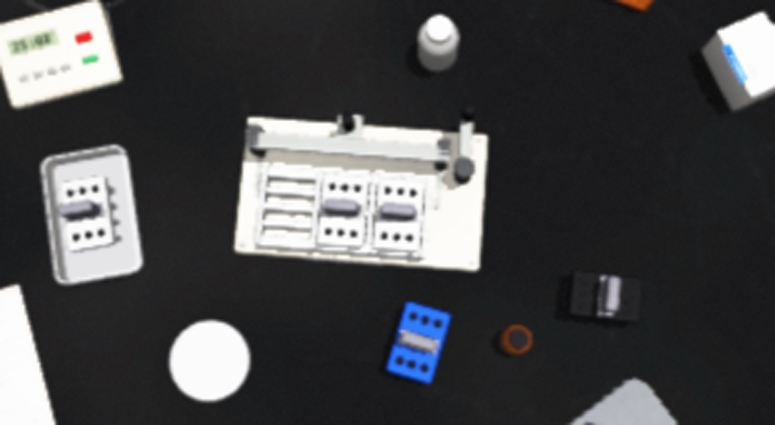

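Both fresh blocks are seated within 0.5 mm and the used block stands in the tray. Bar home next.

```bash
python3 - <<'E'
from h import *
p=dk(.0985,0); above(p,.25,TH); manip.movel([*p,.096],.15)
claw.set_gripper(0,60); st("grip")
for x in(.0765,.0595,.0550,.0535):
    manip.movel([*dk(x,0),.096],.05); s=st("x%.4f"%x); print(((s["ee_pos"][:2]-D)@rot(TH)).round(4))
    if np.linalg.norm(s["ft_force"][:2])>25: break
claw.set_gripper(.4); manip.movel([*s["ee_pos"][:2],.25],.2)
q=sensors.get_state()["q"].copy(); q[0]+=.9; manip.goto_joints(q); im=look("top8"); st()
cv2.imwrite("pics/v8.png",cv2.resize(im[165:245,205:325],None,fx=6,fy=6,interpolation=cv2.INTER_CUBIC))
E
```

```text
grip t67.6 [0.5981 0.0487 0.0971] F [-0.  -0.9  6.4] w0.165 g58
x0.0765 t68.2 [0.5753 0.0508 0.0971] F [-0.6 -0.1  8.6] w0.165 g59
[0.0764 0.    ]
x0.0595 t68.7 [0.5583 0.0524 0.097 ] F [-1.3  0.4  9.3] w0.166 g59
[0.0592 0.    ]
x0.0550 t68.9 [0.5553 0.0527 0.0971] F [3.3 0.1 6.9] w0.166 g59
[0.0562 0.0001]
x0.0535 t69.2 [0.5552 0.0527 0.0971] F [ 6.  -0.5  3.4] w0.169 g59
[0.0561 0.0001]
 t74.4 [-0.2957  0.4719  0.2487] F [-0.7 -0.2  0.4] w0.401 g0
```

View pics/v8.png

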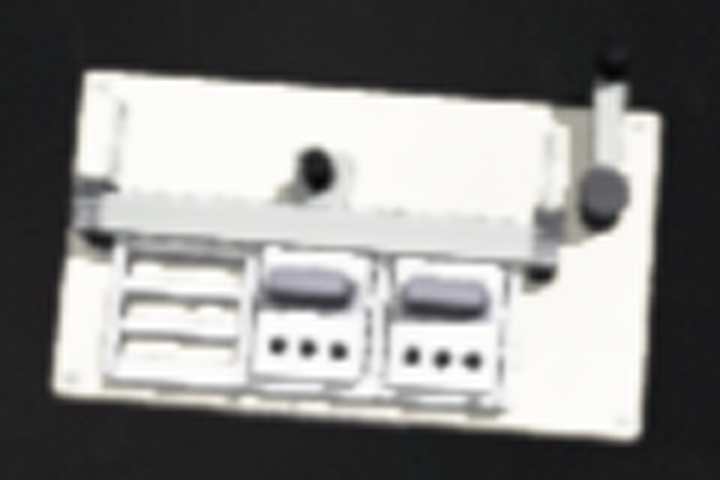

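The bar met its stop after about 42 of at most 45 mm travel and lies over both blocks, so it is home. Now the lever, with its peg at px (307,175), angle ≈0.

```bash
python3 - <<'E'
from h import *
P=np.array([.0613,-.140])
pt=lambda a: dk(*(P+.060*np.array([np.cos(a),np.sin(a)])))
a0=.04; claw.set_gripper(.5,40); above(pt(a0),.25,TH); manip.movel([*pt(a0),.088],.12); st("at")
claw.set_gripper(0,40); s=st("grip")
for a in np.linspace(.2,1.55,10):
    manip.movel([*pt(a),.088],.06); s=st("%.2f"%a)
    if np.linalg.norm(s["ft_force"][:2])>45: print("STOP");break
d=(s["ee_pos"][:2]-D)@rot(TH)-P; print("angle",np.arctan2(d[1],d[0]),d)
E
```

```text
at t79.8 [ 0.608  -0.0905  0.0888] F [0.5 0.2 0.5] w0.504 g0
grip t80.2 [ 0.6083 -0.0905  0.0887] F [1.6 0.9 1.4] w0.157 g39
0.20 t80.5 [ 0.6084 -0.0813  0.0887] F [ 3.3 -3.3  3.2] w0.164 g39
0.35 t80.8 [ 0.6073 -0.0717  0.0888] F [ 4.8 -1.4  2.4] w0.163 g39
0.50 t81.1 [ 0.605  -0.0626  0.0888] F [7.3 0.9 1.5] w0.161 g39
0.65 t81.4 [ 0.6017 -0.0543  0.0889] F [10.4  2.9 -1.4] w0.164 g39
0.80 t81.7 [ 0.5971 -0.0458  0.089 ] F [11.3  6.1 -0.5] w0.167 g39
0.95 t82.0 [ 0.5915 -0.0381  0.0891] F [13.7  9.5 -3.5] w0.164 g40
1.10 t82.3 [ 0.5849 -0.0314  0.0892] F [14.6 12.9 -2.6] w0.159 g40
1.25 t82.6 [ 0.5751 -0.026   0.0891] F [ 9.7 16.5  1.8] w0.161 g40
1.40 t82.9 [ 0.566  -0.0234  0.0891] F [ 8.5 16.5  2.6] w0.158 g40
1.55 t83.2 [ 0.5553 -0.0225  0.0889] F [ 3.8 12.   7.5] w0.166 g41
angle 1.542209963597675 [0.00186272 0.06514345]
```

```bash
python3 - <<'E'
from h import *
s=sensors.get_state(); e=(s["ee_pos"][:2]-D)@rot(TH)
for k in (.003,.006):
    manip.movel([*dk(e[0]-k,e[1]-.001),.088],.03); s=st(k)
    if abs(s["ft_force"][0])>25: break
claw.set_gripper(.5); manip.movel([*sensors.get_state()["ee_pos"][:2],.25],.2)
q=sensors.get_state()["q"].copy(); q[0]+=.9; manip.goto_joints(q); im=look("top9"); cv2.imwrite("pics/scene9.png",camera("scene")); st()
a=cv2.resize(im[165:245,205:325],None,fx=5,fy=5,interpolation=cv2.INTER_CUBIC)
cv2.imwrite("pics/v9.png",a)
for x in (.0535,.06):
  for y,z in((-.080,.114),):print(proj("top",[*dk(x,y),z]))
print(block(im,156,216,24,.002))
E
```

```text
0.003 t83.5 [ 0.5541 -0.022   0.0887] F [6.1 2.1 1.7] w0.164 g40
0.006 t83.8 [ 0.5539 -0.022   0.0889] F [12.6  1.7 -4.8] w0.156 g40
 t89.3 [-0.2921  0.4636  0.2488] F [-0.6 -0.6  0.1] w0.495 g0
[[285.2288292  194.33277841]]
[[285.40513958 192.1008409 ]]
((np.float64(0.5016353066150472), np.float64(0.36636339618519126), np.float64(0.1733217589063106)), np.float64(0.00024413880355323922))
```

View pics/v9.png

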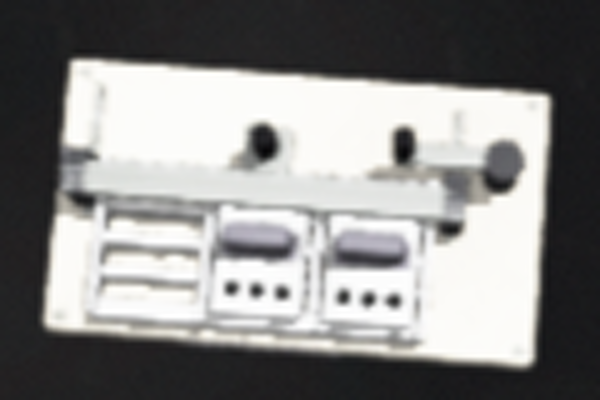

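View pics/scene9.png

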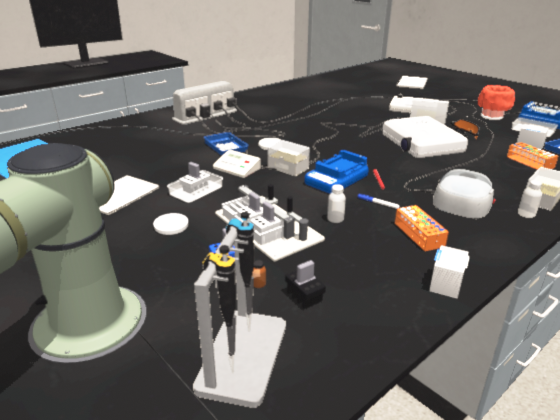

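The lever arm lies parallel to the bar behind its foot and hit its stop, with peg px ≈(285.5,193) against (285.3,193) expected. The blocks and tray are in order, so I hand in.

```bash
python3 -c "
from station import *
print(workorder.finish_job())"
```

```text
the job is handed in; nothing more can be done
None
```

The job is handed in at about 90 s of the 208 s allowed, but no verdict was returned. The used block is upright in the tray, both fresh blocks are seated in bays 0 and 1, the retaining bar is home, and the lever is locked behind it.

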